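# Mesh the low gear of a tile lapping machine and lock it

## Task

Put the tile lapping machine into low gear: take hold of the orange-gripped gear knob on top of the green gear casing, rock it to and fro about the spindle while easing it down gently until the teeth inside drop into mesh, and press it fully home, never forcing the teeth. Then swing the yellow lock lever fully over the knob's rim and let go, leaving the other things on the bench where they are.

Things in the scene. Friction and masses are not known exactly. Their poses are not given: they have to be found in the camera images.
- spindle: Vertical spindle; origin on its axis at the top face of the gear casing (130 mm above the table), z up, x along the knob's bar. Turns freely through any angle (friction about 0.05 N m) together with the knob and the steel lapping disc. Its red stem (40 mm thick) shows as a band under the knob while out of gear and is hidden when the knob is home.
- knob_grip (a point): Grip point of the gear knob: a black drum (72 mm diameter, 26 mm tall) with an upright orange grip bar on top, 40 mm long (along x of this point), 16 mm thick (along y), standing 40 mm above the drum's top. The point is on the spindle axis, 24 mm above the drum's top and 16 mm below the bar's top. Take the bar from above. z up.
- knob (a joint): Travel of the gear knob down along the spindle: 0 = up, out of gear; 0.022 m = fully home in low gear. Stays where left: friction 4 N, weight 2.4 N. Its teeth meet the gear's when it is 6 to 10 mm down; from there a spring of 2.5 N per mm resists. When a gap comes round, the sprung teeth drop in and the push falls to that of friction; the teeth then have about 0.15 rad of free play.
- gearhead: Green gear casing, fixed, top 130 mm above the table, 150 mm in x, 235 mm in y (-162 to +73 mm); origin on the table under the spindle axis. Inside is the braked low gear: 6 gaps 60 degrees apart, at an unseen angle and height. Teeth are bruised by more than 22 N between them, whether pressed tooth on tooth or, once in mesh, turned on hard against the gear (tooth radius 21 mm).
- latch (a joint): Angle of the yellow lock lever: 0 = parked, 1.22 rad = fully over the knob's rim (stop). Grows anticlockwise seen from above. It turns on a vertical pivot and stays where left; friction about 0.06 N m. Its tongue runs against the drum's side unless the knob is home (within 2.5 mm).
- latch_handle (a point): Upright yellow peg handle of the lock lever, 16 mm diameter, 41 mm tall above the lever's flat arm; the point is on the peg's axis, 24 mm above the arm and 17 mm below the peg's top. It lies 55 mm from the pivot.
- latch_pivot (a point): Pivot axis of the lock lever, at the top of its flat arm, 35 mm above the casing top and 75 mm from the spindle axis. Locked, the 49 mm tongue points from here to the spindle axis and the handle away from it.
- jar_mid (a point): Centre of a blue plastic jar with a white cap, 60 mm diameter, 100 mm tall; a bystander.
- chisel_hammer: Hammer lying on the bench; origin at its underside; a bystander.
- slab_tile: Blue glazed tile, 90 x 70 x 12 mm, flat on the bench; origin at the centre of its underside; a bystander.
- tess_cup: White cup, 80 mm across, 70 mm tall; origin at the centre of its underside; a bystander.

How it is judged:
On the way, in this order (a step that is already met when the one before it is completed fails the run):
1. the gear knob is home in mesh (within 2.5 mm of its full 22 mm travel) (value of joint knob above 0.0195 m), for 0.2 s.
2. the lock lever is swung over the knob's rim (within 0.12 rad of its stop) (value of joint latch above 1.1 rad), for 0.2 s.
At the end, for the whole second after the job is handed in: The gear knob is home (at least 19.5 of its 22 mm down), the lock lever is over its rim (at least 1.1 of 1.22 rad), both at rest (value of joint knob above 0.0195 m and value of joint latch above 1.1 rad and velocity of joint latch below 0.05 rad/s and angular speed of spindle below 0.05 rad/s); the robot touches nothing.
It fails at once if the gear teeth are forced (more than 22 N between the knob's teeth and the gear) (contact force between spindle and gearhead above 22 N).
It fails at once if a bystander is moved more than 25 mm (distance of any of jar_mid, chisel_hammer, slab_tile, tess_cup from where it was at the start of the episode above 0.025 m).
It also fails if it takes over 64 s, if anything falls off the work surface, if the arm or the gripper's body presses on something with over 40 N, if the wrist force passes 120 N, or if a joint passes its speed limit or range.

## Robot

A 6-joint arm with a two-finger parallel gripper is mounted at the origin on the work surface. World frame = base frame: x ahead of the robot, y to its left, z up, the work surface at z = 0. Lengths are in m, angles in rad, forces in N, time in s.
With the tool pointing down it reaches from about 0.35 to 0.875 m from the base axis. Payload 4.2 kg.
Tool frame: the origin (TCP) lies midway between the tips of the shut fingers; the grasp point (between the pads) lies 19 mm behind it; z points along the fingers, y is the direction in which the jaws open and shut (so a half turn about z gives the same grasp; the last joint's range is limited). The gripper opens to 85 mm and grips with 20 to 120 N. Pads are 22 mm wide; open, the fingers measure 114 mm over their backs; the gripper's body (76 mm by 85 mm) begins 54 mm behind the grasp point. The pads swing forward as they close: fully open they stand 13 mm farther back than shut.
Start: joints at [1.486, 0.385, 0.008, 0, -1.194, -0.259], TCP at [0.211, 0.588, 0.231] pointing down, gripper open.
Joint ranges: [-3.14, 3.14], [-1.21, 2.06], [-1.07, 1.41], [-3.16, 2.05], [-2.99, -0.16], [-3.1, 3.1]. Speed limits (rad/s): [2.79, 2.79, 3.14, 3.14, 3.14, 3.14].

## Interface

Orientations are given as a unit quaternion [x, y, z, w].
In Python, from plant import ctrl gives the robot as it stands.
- The arm moves only by the tool send_rows, never from a script. Its argument "targets" is a list of rows, each an object of numbers: "tx", "ty", "tz": the shift along the tool's x, y, z in cm; "wx", "wy", "wz": the turn, a rotation vector about the tool's x, y, z in rad; "gripper": the finger opening in cm, from 0 to 8.54. In form: [{"tx": .., "ty": .., "tz": .., "wx": .., "wy": .., "wz": .., "gripper": ..}, ...]. A call has exactly 5 rows; each row shifts and turns the commanded pose from where the row before left it, along the tool's axes as they then stand; what a row does not reach is not made up. A row lasts 1/8 s, in which the tool goes at most 62.5 mm and 10.7 degrees, less where a joint would pass 70% of its speed; a pose out of reach is approached as far as the arm can. A call with a gripper value outside its range is refused whole. The fingers move at their own pace and stop on an object; "force" is the grip in N (left out, the last holds). Time passes only in rows, so rows that do not move let the fingers close, or fill a call up. It gives the time, the measured TCP pose, the force and the opening at its end, in the units of the state.
- ctrl.get_obs(): the state, without advancing time (a new reading comes with each control period).
- ctrl.snapshot(name): name is "side" or "top"; returns the picture (420x560x3 uint8, red, green, blue); there is no depth.
- ctrl.calibration(name): a dict with "fov_y" (degrees; the focal length in pixels is half the picture's height over the tangent of half this angle, whatever the lens; pixels are square), "cx", "cy" (the principal point, pixels), "R" (3x3) and "t" (3): a world point X has camera coordinates R X + t. Camera axes: x right, y down, z forward; pixel columns grow to the right and rows downward; lengths in m; the calibration is good to about 2 mm. A picture is of the moment at which its call begins. calibration takes no time and is no camera call.
- ctrl.close_job(): hands the job in, once; it reports no verdict.
Trained networks look in the newest picture that a camera, given by its name, has taken for a name from the list of things; names that differ only in an ending like _2 or _b are one class to them, and where a whole thing is asked for, a point or a joint stands for the part that bears it (a point fixed in the world has none). Each returns a list of dicts, best first, with "conf" (0 to 1); they miss things now and then, are a little off and sometimes report something else, mostly with a low value. They report only what shows in the picture. A call takes as long as a camera call.
- ctrl.look_for(camera, target): "bbox" ([centre column, centre row, width, height] in pixels, round what is visible of it).
- ctrl.regions_of(camera, target): "pixels" (420x560 bool, what is visible of it) and "bbox" ([centre column, centre row, width, height] in pixels, round what is visible of it).
- ctrl.place_of(camera, target): "location" ([column, row] in pixels: a listed point, or the origin of a listed thing).
The state is a dict: "time_s": time; "qpos": joint angles; "qd": joint speeds; "joint_torque": joint torques, N m; "ee_pos": TCP position; "eef_rot": TCP orientation; "ft_force": force on the tool from outside, world axes, zero at the start; "wrist_torque": the same for the moment, N m; "finger_gap": finger opening in m.
Only numpy, scipy, OpenCV 4.12 (cv2) and the standard library are available. Lean on these libraries where they do the work, as an engineer would, in place of code of your own. Each camera call takes 0.05 s, during which the arm holds its last target.

## Working session

There is one attempt and no reset: what is moved stays moved. The work goes in short steps, Python scripts to look and compute and a tool call to move; the robot and the scene stay as the last step left them, time stands still between calls to the robot, and variables do not carry over. Pictures are saved under pics/ and viewed, and the job is handed in when it is done.

Besides the shell and the picture viewer there is one more tool, called after "Emit:" as a command line: name --argument value ..., lists and objects as JSON in quotes. send_rows: Moves the arm, as the interface text tells. Its arguments: {"type":"object","properties":{"targets":{"type":"array"},"force":{"type":"number"}},"required":["targets"]}

```bash
ls; mkdir -p pics; python3 - <<'E'
from plant import ctrl
import cv2,numpy as np
o=ctrl.get_obs()
for k,v in o.items(): print(k,np.round(v,4))
for n in ["side","top"]:
    p=ctrl.snapshot(n); cv2.imwrite(f"pics/{n}0.png",p[:,:,::-1])
    c=ctrl.calibration(n); print(n,{k:np.round(v,4).tolist() for k,v in c.items()})
    for t in ["spindle","knob_grip","latch_handle","latch_pivot","gearhead","jar_mid","chisel_hammer","slab_tile","tess_cup"]:
        r=ctrl.place_of(n,t); print(t,[(np.round(a['location'],1).tolist(),round(a['conf'],2)) for a in r[:2]])
E
```

```text
pics
time_s 0.0
qpos [ 1.4856e+00  3.8560e-01  6.6000e-03 -5.0000e-04 -1.1940e+00 -2.5860e-01]
qd [ 0.0008 -0.0003 -0.0012 -0.0013 -0.0005 -0.0011]
joint_torque [-9.00000e-04 -3.92293e+01  1.88402e+01  4.18620e+00 -4.60000e-03
 -0.00000e+00]
ee_pos [0.2105 0.5879 0.2302]
eef_rot [ 9.852e-01 -1.712e-01 -1.000e-04  1.100e-03]
ft_force [ 0.1608 -0.256  -0.5811]
wrist_torque [-0.024   0.0045 -0.0175]
finger_gap 0.0857
side {'fov_y': 49.66, 'cx': 282.6679, 'cy': 213.9043, 'R': [[0.9078, -0.4194, -0.0024], [-0.2035, -0.4354, -0.8769], [0.3667, 0.7966, -0.4806]], 't': [-0.4701, 0.282, 0.961]}
spindle [([283.9, 224.4], 0.89)]
knob_grip [([286.3, 198.1], 0.8), ([286.2, 222.8], 0.48)]
latch_handle [([289.5, 226.8], 0.8)]
latch_pivot [([285.2, 197.4], 0.61)]
gearhead [([280.4, 269.3], 0.63)]
jar_mid [([288.9, 215.6], 0.58)]
chisel_hammer [([215.9, 229.0], 0.74)]
slab_tile [([321.8, 335.7], 0.9)]
tess_cup [([364.0, 314.7], 0.84), ([283.9, 269.3], 0.4)]
top {'fov_y': 55.1704, 'cx': 280.0114, 'cy': 207.0757, 'R': [[-0.002, -0.9995, -0.031], [-0.9866, 0.007, -0.1633], [0.1634, 0.0302, -0.9861]], 't': [0.0752, 0.5796, 0.9243]}
spindle [([286.2, 213.8], 0.88)]
knob_grip [([282.1, 208.3], 0.61)]
latch_handle [([332.2, 219.9], 0.79), ([315.5, 201.9], 0.7)]
latch_pivot [([316.2, 201.1], 0.64)]
gearhead [([285.6, 222.4], 0.72)]
jar_mid [([334.3, 218.9], 0.7)]
chisel_hammer [([168.8, 261.9], 0.56)]
slab_tile [([391.1, 237.5], 0.82), ([334.4, 220.7], 0.52)]
tess_cup [([381.0, 183.5], 0.67)]
```

View pics/side0.png

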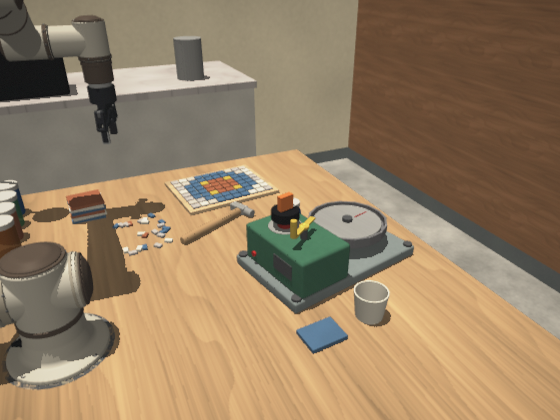

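View pics/top0.png

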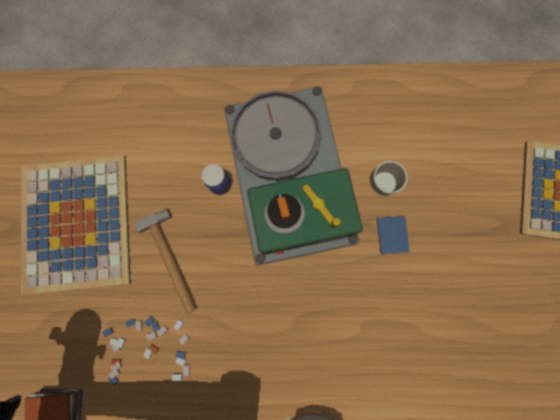

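Side view: the green casing is near (297,252), the knob near (286,210), the yellow lever near (300,228), the cup at (370,303) and the tile at (322,334). Top view: knob at (284,210), lever from (308,188) to (337,222), jar at (216,180) and hammer at (165,255). I'll zoom in next.

```bash
python3 - <<'E'
import cv2,numpy as np
a=cv2.imread("pics/side0.png")[180:300,230:390]; b=cv2.imread("pics/top0.png")[150:270,200:360]
cv2.imwrite("pics/zs0.png",cv2.resize(a,None,fx=5,fy=5,interpolation=cv2.INTER_CUBIC))
cv2.imwrite("pics/zt0.png",cv2.resize(b,None,fx=5,fy=5,interpolation=cv2.INTER_CUBIC))
E
```

```text
(no output)
```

View pics/zs0.png

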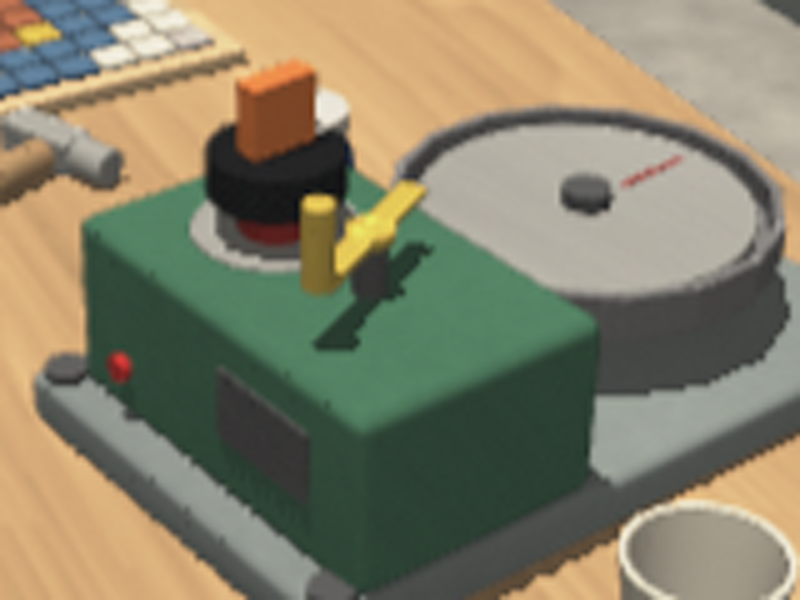

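View pics/zt0.png

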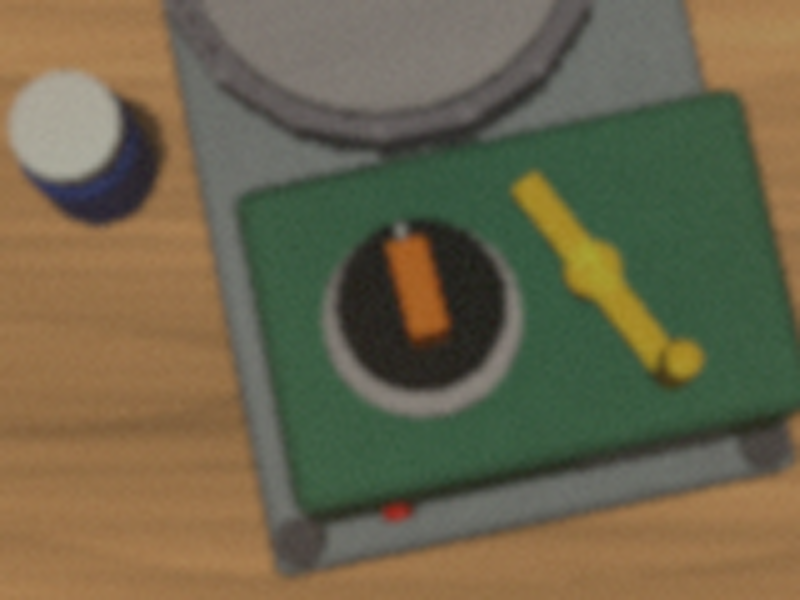

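Zoomed crops (×5). Side: bar top at about (277,80), peg top at (319,202), red stem visible at (265,230). Top: bar top at about (416,284), peg top at (684,358), pivot at (594,268), tongue end at (527,185). Triangulating these.

```bash
cat > h.py <<'E'
from plant import ctrl
import numpy as np, cv2
from scipy.spatial.transform import Rotation as Rn
from scipy.optimize import least_squares
C={n:ctrl.calibration(n) for n in ["side","top"]}
def K(n):
    c=C[n]; f=210/np.tan(np.radians(c["fov_y"]/2)); return np.array([[f,0,c["cx"]],[0,f,c["cy"]],[0,0,1]])
def P(n): return K(n)@np.hstack([np.array(C[n]["R"]),np.array(C[n]["t"]).reshape(3,1)])
def proj(n,X):
    u=P(n)@np.r_[X,1]; return u[:2]/u[2]
def tri(us,ut):
    X=cv2.triangulatePoints(P("side"),P("top"),np.array(us,float).reshape(2,1),np.array(ut,float).reshape(2,1))[:,0]; X=X[:3]/X[3]
    return X,np.round([proj("side",X)-us,proj("top",X)-ut],1).tolist()
def onz(n,u,z):
    c=C[n];R=np.array(c["R"]);o=-R.T@np.array(c["t"]);d=R.T@np.linalg.inv(K(n))@np.r_[u,1];return o+d*(z-o[2])/d[2]
E
python3 - <<'E'
from h import *
S=lambda x,y:np.array([x/5-.4+230,y/5-.4+180]);T=lambda x,y:np.array([x/5-.4+200,y/5-.4+150])
for nm,s,t in [("bartop",(277,80),(415,284)),("pegtop",(319,202),(684,358)),("pivot",(370,232),(594,268)),("tongue",(418,190),(527,185)),
  ("caseTL",(85,222),(242,200)),("caseFR(side near)",(362,432),(797,402)),("caseBR",(595,322),(742,97))]:
    print(nm,*[np.round(a,4).tolist() for a in tri(S(*s),T(*t))])
z=.13
for nm,t in [("c1",(242,200)),("c2",(742,97)),("c3",(797,402)),("c4",(302,510))]: print(nm,np.round(onz("top",T(*t),.13),4))
o=np.array
print("bar ends top", *[np.round(onz("top",T(*t),.236),4) for t in [(406,240),(428,326)]])
for n in C:
  for t in ["knob_grip","latch_handle"]:
    r=ctrl.regions_of(n,t)
    for a in r[:2]: print(n,t,a['conf'],np.round(a['bbox'],1),a['pixels'].sum())
E
```

```text
bartop [0.5538, 0.0624, 0.2132] [[0.1, -0.0], [-0.0, 0.1]]
pegtop [0.5242, -0.0451, 0.2068] [[0.0, -0.0], [-0.0, 0.1]]
pivot [0.5681, -0.0125, 0.1632] [[0.2, -0.0], [-0.1, 0.3]]
tongue [0.6067, 0.0147, 0.1628] [[-0.5, 0.1], [0.3, -0.6]]
caseTL [0.5449, 0.1619, 0.0992] [[20.1, -5.1], [-7.6, 29.3]]
caseFR(side near) [0.5166, -0.1041, 0.1211] [[-0.4, 0.1], [0.2, -0.5]]
caseBR [0.6518, -0.0824, 0.1302] [[0.0, -0.0], [-0.0, 0.0]]
c1 [0.6067 0.1417 0.13  ]
c2 [ 0.6519 -0.0824  0.13  ]
c3 [ 0.5146 -0.1023  0.13  ]
c4 [0.4685 0.1139 0.13  ]
bar ends top [0.5677 0.0652 0.236 ] [0.5337 0.0568 0.236 ]
side knob_grip 0.63 [285.1 207.1  28.   34.3] 684
side latch_handle 0.62 [301.2 225.2  27.   23.8] 283
top knob_grip 0.62 [284.6 212.2  34.4  32.8] 948
top latch_handle 0.78 [321.  204.9  39.4  42.4] 442
```

Heights agree with the text: pivot 0.163 (0.165 expected), peg top 0.207 (0.206), pivot–peg 55 mm, spindle–pivot 76 mm. Next I'll refine the bar and peg by silhouette fits.

```bash
cat >> h.py <<'E'
def hullmask(n,pts,s=4):
    pix=np.array([proj(n,p) for p in pts]); h=cv2.convexHull(((pix+.5)*s-.5).astype(np.float32)).reshape(-1,2)
    m=np.zeros((420*s,560*s),np.uint8); cv2.fillConvexPoly(m,np.round(h*8).astype(int),255,shift=3)
    return cv2.resize(m,(560,420),interpolation=cv2.INTER_AREA)/255.
def hsvmask(img,lo,hi,box):
    h=cv2.cvtColor(img,cv2.COLOR_RGB2HSV); m=cv2.inRange(h,lo,hi); k=np.zeros_like(m); x0,y0,x1,y1=box; k[y0:y1,x0:x1]=m[y0:y1,x0:x1]
    return (k>0).astype(float)
def box(x,y,z,yaw,dx=.02,dy=.008,h=.04):
    c,s=np.cos(yaw),np.sin(yaw)
    return [(x+c*a-s*b,y+s*a+c*b,zz) for a in(-dx,dx) for b in(-dy,dy) for zz in(z-h,z)]
def cyl(x,y,z,r=.008,h=.041): return [(x+r*np.cos(a),y+r*np.sin(a),zz) for a in np.linspace(0,6.28,24) for zz in(z-h,z)]
def fit(f,x0,masks,sc):
    from scipy.optimize import minimize
    cost=lambda p:sum(1-np.minimum(m,r).sum()/np.maximum(m,r).sum() for n,m in masks.items() for r in [hullmask(n,f(*(x0+p*sc)))])
    r=minimize(cost,np.zeros(len(x0)),method="Nelder-Mead",options=dict(initial_simplex=np.vstack([np.zeros(len(x0)),np.eye(len(x0))]),maxiter=250))
    return x0+r.x*sc,r.fun
E
python3 - <<'E'
from h import *
im={n:cv2.imread(f"pics/{n}0.png")[:,:,::-1].copy() for n in C}
mo={"side":hsvmask(im["side"],(3,120,90),(16,255,255),(274,188,300,216)),"top":hsvmask(im["top"],(3,120,80),(18,255,255),(272,192,296,222))}
for n in mo: print(n,mo[n].sum())
print("bar",*[np.round(v,4) for v in fit(box,np.array([.5538,.0624,.2132,.24]),mo,np.array([.004,.004,.004,.1]))])
d=np.array([.004,.004,.004,.1])
print(np.round(fit(box,np.array([.55,.06,.216,.15]),mo,-d)[0],4))
# drum circle top view
T=lambda x,y:np.array([x/5-.4+200,y/5-.4+150])
print(np.round(onz("top",T(421,303),.173),4))
for n in C:
  v=im[n].astype(int)
E
```

```text
side 278.0
top 184.0
bar [0.5531 0.0615 0.2186 0.2778] 0.2075
[0.5531 0.0616 0.2185 0.2818]
[0.5527 0.0608 0.173 ]
```

```bash
python3 - <<'E'
from h import *
outs=[]
for n,(x0,y0) in {"side":(260,180),"top":(255,185)}.items():
  for z in (.2135,.2185):
    im=cv2.imread(f"pics/{n}0.png")[y0:y0+48,x0:x0+48]; im=cv2.resize(im,None,fx=8,fy=8,interpolation=cv2.INTER_CUBIC)
    q=[((proj(n,p)+.5-np.array([x0,y0]))*8).astype(int) for p in box(.5531,.0615,z,.265)]
    for i in range(8):
      for b in (1,2,4):
        if not i&b: cv2.line(im,tuple(map(int,q[i])),tuple(map(int,q[i|b])),(255,255,0),1)
    d=[tuple(map(int,(proj(n,(.5531+.036*np.cos(a),.0615+.036*np.sin(a),z-.04))+.5-np.array([x0,y0]))*8)) for a in np.linspace(0,6.28,40)]
    cv2.polylines(im,[np.array(d)],True,(0,255,0),1)
    outs.append(im)
g=np.vstack([np.hstack(outs[:2]),np.hstack(outs[2:])]); cv2.imwrite("pics/ov0.png",cv2.resize(g,(600,600)))
E
```

```text
(no output)
```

View pics/ov0.png

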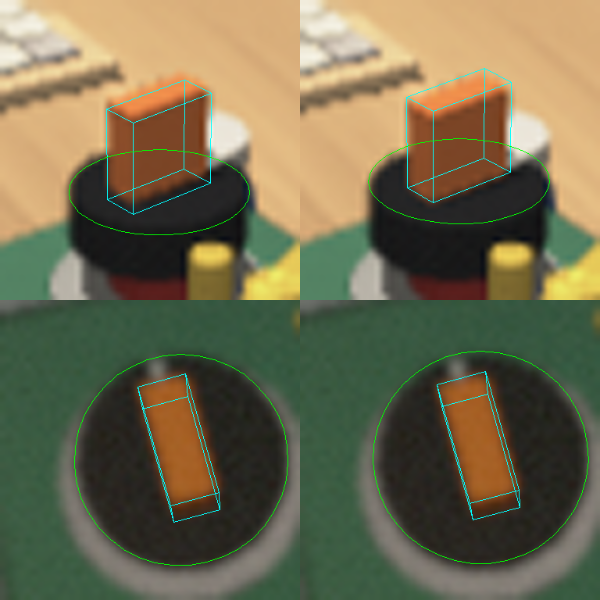

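The bar is at about (0.553, 0.0615), yaw about 0.265 rad, top about 0.2155. The two overlays bracket it at 0.2135 and 0.2185. Moving over it.

Emit:
send_rows --targets '[{"tx":3.5,"ty":2.7,"tz":-2,"gripper":8.5},{"tx":4.5,"ty":3.4,"tz":-2},{"tx":4.5,"ty":3.4},{"tx":4.5,"ty":3.4},{"tx":4.5,"ty":3.4}]' --force 50

```text
validation failed for argument at $.ta...
```

Emit:
send_rows --targets '[{"tx":4.5,"ty":3.4},{"tx":4.5,"ty":3.4},{"tx":4.5,"ty":3.4},{"tx":4.5,"ty":3.4},{"tx":4.5,"ty":3.4}]'

```text
validation failed for argument at $.ta...
```

Emit:
send_rows --targets '[{"tx":3.5,"ty":2.7,"tz":-2,"wx":0,"wy":0,"wz":0,"gripper":8.5},{"tx":4.5,"ty":3.4,"tz":-2,"wx":0,"wy":0,"wz":0,"gripper":8.5},{"tx":4.5,"ty":3.4,"tz":0,"wx":0,"wy":0,"wz":0,"gripper":8.5},{"tx":4.5,"ty":3.4,"tz":0,"wx":0,"wy":0,"wz":0,"gripper":8.5},{"tx":4.5,"ty":3.4,"tz":0,"wx":0,"wy":0,"wz":0,"gripper":8.5}]' --force 50

```text
time_s: 1.82
ee_pos: [0.3588, 0.3609, 0.2717]
eef_rot: [0.985, -0.171, 0.0, -0.0]
ft_force: [0.8, 0.3, -0.6]
finger_gap: 0.0849
```

Emit:
send_rows --targets '[{"tx":4.5,"ty":3.4,"tz":0,"wx":0,"wy":0,"wz":0,"gripper":8.5},{"tx":4.5,"ty":3.4,"tz":0,"wx":0,"wy":0,"wz":0,"gripper":8.5},{"tx":4.5,"ty":3.4,"tz":0,"wx":0,"wy":0,"wz":0,"gripper":8.5},{"tx":4.5,"ty":3.4,"tz":0,"wx":0,"wy":0,"wz":0,"gripper":8.5},{"tx":4.5,"ty":3.4,"tz":0,"wx":0,"wy":0,"wz":0,"gripper":8.5}]'

```text
time_s: 2.45
ee_pos: [0.5135, 0.125, 0.2717]
eef_rot: [0.985, -0.171, 0.0, -0.0]
ft_force: [-0.5, -0.0, 0.5]
finger_gap: 0.085
```

Emit:
send_rows --targets '[{"tx":3,"ty":2.2,"tz":0,"wx":0,"wy":0,"wz":0,"gripper":6},{"tx":3,"ty":2.2,"tz":0,"wx":0,"wy":0,"wz":-0.15,"gripper":6},{"tx":0,"ty":0,"tz":0,"wx":0,"wy":0,"wz":-0.155,"gripper":6},{"tx":0,"ty":0,"tz":0,"wx":0,"wy":0,"wz":-0.155,"gripper":6},{"tx":0,"ty":0,"tz":0,"wx":0,"wy":0,"wz":-0.15,"gripper":6}]'

```text
time_s: 3.08
ee_pos: [0.5544, 0.0647, 0.2713]
eef_rot: [0.991, 0.135, 0.0, 0.0]
ft_force: [1.0, -0.2, -0.4]
finger_gap: 0.0603
```

```bash
cat >> h.py <<'E'
def rel(x,y,z,yaw):
    o=ctrl.get_obs(); R=Rn.from_quat(o["eef_rot"]).as_matrix(); d=R.T@(np.array([x,y,z])-o["ee_pos"])*100
    yw=np.arctan2(R[1,0],R[0,0]); 
    print("t",round(o["time_s"],2),"pos",np.round(o["ee_pos"],4),"yaw",round(yw,3),"tilt",np.round(R[:,2],3),"F",np.round(o["ft_force"],1),"T",np.round(o["wrist_torque"],2),"gap",round(o["finger_gap"],4))
    print("shift cm",np.round(d,2),"wz",round((yw-yaw+np.pi)%(2*np.pi)-np.pi,3),"q6",round(o["qpos"][5],2))
E
python3 -c "
from h import *
rel(.5531,.0615,.27,.265)
for n in C: cv2.imwrite(f'pics/{n}1.png',ctrl.snapshot(n)[:,:,::-1])
a=cv2.imread('pics/side1.png')[130:270,220:380]; b=cv2.imread('pics/top1.png')[140:280,200:360]
cv2.imwrite('pics/z1.png',cv2.resize(np.hstack([a,b]),None,fx=2.5,fy=2.5,interpolation=cv2.INTER_CUBIC))
"
```

```text
t 3.08 pos [0.5544 0.0647 0.2713] yaw 0.271 tilt [ 0. -0. -1.] F [ 1.  -0.2 -0.4] T [-0.04  0.04 -0.01] gap 0.0603
shift cm [-0.21  0.27  0.13] wz 0.006 q6 1.43
```

View pics/z1.png

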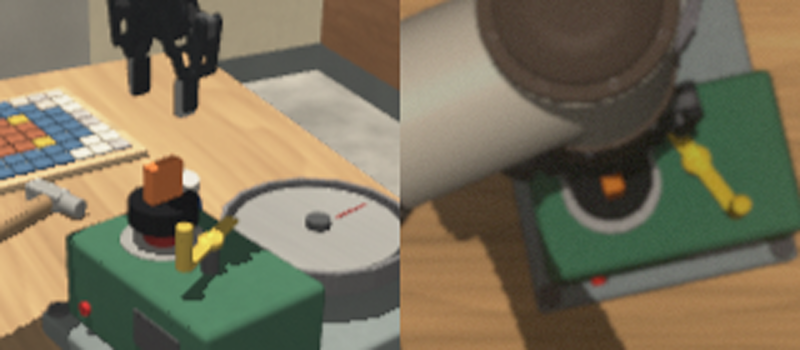

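The fingers straddle the spindle axis above the orange bar: fingers at about (140,75) and (185,100) in the side crop, with the bar below at (163,180). Descending onto the bar.

Emit:
send_rows --targets '[{"tx":-0.2,"ty":0.3,"tz":1.5,"wx":0,"wy":0,"wz":0,"gripper":6},{"tx":0,"ty":0,"tz":2.5,"wx":0,"wy":0,"wz":0,"gripper":6},{"tx":0,"ty":0,"tz":2.5,"wx":0,"wy":0,"wz":0,"gripper":6},{"tx":0,"ty":0,"tz":2.2,"wx":0,"wy":0,"wz":0,"gripper":5},{"tx":0,"ty":0,"tz":0,"wx":0,"wy":0,"wz":0,"gripper":4}]'

```text
time_s: 3.8
ee_pos: [0.5515, 0.0609, 0.1817]
eef_rot: [0.991, 0.132, -0.003, 0.001]
ft_force: [0.5, 0.1, 0.9]
finger_gap: 0.0398
```

```bash
python3 -c "
from h import *
rel(.5531,.0615,.184,.265)
for n in C: cv2.imwrite(f'pics/{n}2.png',ctrl.snapshot(n)[:,:,::-1])
a=cv2.imread('pics/side2.png')[150:270,230:370]; b=cv2.imread('pics/top2.png')[150:270,210:350]
cv2.imwrite('pics/z2.png',cv2.resize(np.hstack([a,b]),None,fx=2.8,fy=2.8,interpolation=cv2.INTER_CUBIC))
"
```

```text
t 3.8 pos [0.5515 0.0609 0.1817] yaw 0.265 tilt [-0.005 -0.002 -1.   ] F [0.5 0.1 0.9] T [-0.04 -0.03  0.03] gap 0.0398
shift cm [ 0.17 -0.02 -0.23] wz -0.0 q6 1.43
```

View pics/z2.png

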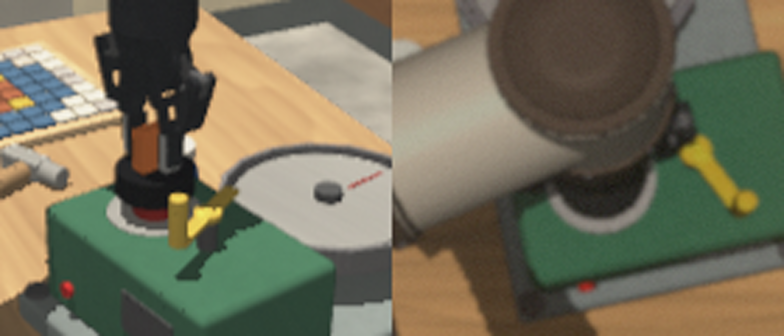

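The fingers bracket the bar, tips just above the drum, centred within 2 mm. Closing.

Emit:
send_rows --targets '[{"tx":0.15,"ty":0,"tz":-0.2,"wx":0,"wy":0,"wz":0,"gripper":2.5},{"tx":0,"ty":0,"tz":0,"wx":0,"wy":0,"wz":0,"gripper":1.2},{"tx":0,"ty":0,"tz":0,"wx":0,"wy":0,"wz":0,"gripper":1.2},{"tx":0,"ty":0,"tz":0,"wx":0,"wy":0,"wz":0,"gripper":1.2},{"tx":0,"ty":0,"tz":0,"wx":0,"wy":0,"wz":0,"gripper":1.2}]' --force 60

```text
time_s: 4.53
ee_pos: [0.5555, 0.0621, 0.1869]
eef_rot: [0.991, 0.133, 0.001, -0.0]
ft_force: [2.7, -1.7, 1.4]
finger_gap: 0.0149
```

```bash
python3 -c "
from h import *
rel(.5531,.0615,.184,.265)"
```

```text
t 4.53 pos [0.5555 0.0621 0.1869] yaw 0.266 tilt [ 0.002  0.    -1.   ] F [ 2.7 -1.7  1.4] T [-0.24 -0.84  0.  ] gap 0.0149
shift cm [-0.25 -0.01  0.29] wz 0.001 q6 1.44
```

Bar gripped (gap 14.9 mm). Easing down 5 mm.

Emit:
send_rows --targets '[{"tx":0,"ty":0,"tz":0.1,"wx":0,"wy":0,"wz":0,"gripper":1.2},{"tx":0,"ty":0,"tz":0.1,"wx":0,"wy":0,"wz":0,"gripper":1.2},{"tx":0,"ty":0,"tz":0.1,"wx":0,"wy":0,"wz":0,"gripper":1.2},{"tx":0,"ty":0,"tz":0.1,"wx":0,"wy":0,"wz":0,"gripper":1.2},{"tx":0,"ty":0,"tz":0.1,"wx":0,"wy":0,"wz":0,"gripper":1.2}]'

```text
time_s: 5.15
ee_pos: [0.5554, 0.062, 0.1819]
eef_rot: [0.991, 0.133, 0.001, 0.0]
ft_force: [4.2, -1.3, 5.1]
finger_gap: 0.0153
```

```bash
python3 -c "
from h import *
rel(.5531,.0615,.184,.265)"
```

```text
t 5.15 pos [0.5554 0.062  0.1819] yaw 0.267 tilt [ 0.002  0.    -1.   ] F [ 4.2 -1.3  5.1] T [-0.26 -1.37  0.03] gap 0.0153
shift cm [-0.24 -0.01 -0.21] wz 0.002 q6 1.44
```

Emit:
send_rows --targets '[{"tx":0.1,"ty":0,"tz":0,"wx":0,"wy":0,"wz":0,"gripper":1.2},{"tx":0,"ty":0,"tz":0.05,"wx":0,"wy":0,"wz":0,"gripper":1.2},{"tx":0,"ty":0,"tz":0.05,"wx":0,"wy":0,"wz":0,"gripper":1.2},{"tx":0,"ty":0,"tz":0.05,"wx":0,"wy":0,"wz":0,"gripper":1.2},{"tx":0,"ty":0,"tz":0,"wx":0,"wy":0,"wz":0,"gripper":1.2}]'

```text
time_s: 5.78
ee_pos: [0.5555, 0.062, 0.1806]
eef_rot: [0.991, 0.133, 0.0, 0.0]
ft_force: [1.3, -1.8, 7.1]
finger_gap: 0.0151
```

```bash
python3 -c "
from h import *
rel(.5531,.0615,.184,.265)"
```

```text
t 5.78 pos [0.5555 0.062  0.1806] yaw 0.266 tilt [ 0. -0. -1.] F [ 1.3 -1.8  7.1] T [-0.34 -0.77  0.06] gap 0.0151
shift cm [-0.25 -0.01 -0.34] wz 0.001 q6 1.44
```

Emit:
send_rows --targets '[{"tx":0,"ty":0,"tz":0.03,"wx":0,"wy":0,"wz":0,"gripper":1.2},{"tx":0,"ty":0,"tz":0.03,"wx":0,"wy":0,"wz":0,"gripper":1.2},{"tx":0,"ty":0,"tz":0.03,"wx":0,"wy":0,"wz":0,"gripper":1.2},{"tx":0,"ty":0,"tz":0,"wx":0,"wy":0,"wz":0,"gripper":1.2},{"tx":0,"ty":0,"tz":0,"wx":0,"wy":0,"wz":0,"gripper":1.2}]'

```text
time_s: 6.4
ee_pos: [0.5556, 0.0621, 0.1801]
eef_rot: [0.991, 0.133, 0.0, 0.0]
ft_force: [1.8, -1.5, 8.9]
finger_gap: 0.015
```

```bash
python3 -c "
from h import *
rel(.5531,.0615,.184,.265)"
```

```text
t 6.4 pos [0.5556 0.0621 0.1801] yaw 0.267 tilt [ 0.001 -0.    -1.   ] F [ 1.8 -1.5  8.9] T [-0.35 -0.52  0.04] gap 0.015
shift cm [-0.25 -0.01 -0.39] wz 0.002 q6 1.44
```

The teeth now resist like a spring (8.9 N). Turning 0.12 rad per call, which is less than the free play, and checking each time.

Emit:
send_rows --targets '[{"tx":0,"ty":0,"tz":0,"wx":0,"wy":0,"wz":0.03,"gripper":1.2},{"tx":0,"ty":0,"tz":0,"wx":0,"wy":0,"wz":0.03,"gripper":1.2},{"tx":0,"ty":0,"tz":0,"wx":0,"wy":0,"wz":0.03,"gripper":1.2},{"tx":0,"ty":0,"tz":0,"wx":0,"wy":0,"wz":0.03,"gripper":1.2},{"tx":0,"ty":0,"tz":0,"wx":0,"wy":0,"wz":0,"gripper":1.2}]'

```text
time_s: 7.02
ee_pos: [0.5556, 0.0619, 0.18]
eef_rot: [0.997, 0.073, 0.0, 0.0]
ft_force: [1.4, -1.1, 7.7]
finger_gap: 0.0148
```

```bash
python3 -c "
from h import *
rel(.5531,.0615,.184,.265)"
```

```text
t 7.03 pos [0.5556 0.0619 0.18  ] yaw 0.146 tilt [ 0.001 -0.001 -1.   ] F [ 1.4 -1.1  7.7] T [-0.54 -0.58  0.01] gap 0.0148
shift cm [-0.25  0.01 -0.4 ] wz -0.119 q6 1.32
```

Emit:
send_rows --targets '[{"tx":0,"ty":0,"tz":0,"wx":0,"wy":0,"wz":0.03,"gripper":1.2},{"tx":0,"ty":0,"tz":0,"wx":0,"wy":0,"wz":0.03,"gripper":1.2},{"tx":0,"ty":0,"tz":0,"wx":0,"wy":0,"wz":0.03,"gripper":1.2},{"tx":0,"ty":0,"tz":0,"wx":0,"wy":0,"wz":0.03,"gripper":1.2},{"tx":0,"ty":0,"tz":0,"wx":0,"wy":0,"wz":0,"gripper":1.2}]'

```text
time_s: 7.65
ee_pos: [0.5556, 0.0618, 0.1801]
eef_rot: [1.0, 0.013, 0.0, 0.0]
ft_force: [2.3, -2.8, 7.9]
finger_gap: 0.0151
```

```bash
python3 -c "
from h import *
rel(.5531,.0615,.184,.265)"
```

```text
t 7.65 pos [0.5556 0.0618 0.1801] yaw 0.026 tilt [ 0.001 -0.001 -1.   ] F [ 2.3 -2.8  7.9] T [-0.69 -0.66 -0.01] gap 0.0151
shift cm [-0.25  0.02 -0.39] wz -0.239 q6 1.2
```

Emit:
send_rows --targets '[{"tx":0,"ty":0,"tz":0,"wx":0,"wy":0,"wz":0.03,"gripper":1.2},{"tx":0,"ty":0,"tz":0,"wx":0,"wy":0,"wz":0.03,"gripper":1.2},{"tx":0,"ty":0,"tz":0,"wx":0,"wy":0,"wz":0.03,"gripper":1.2},{"tx":0,"ty":0,"tz":0,"wx":0,"wy":0,"wz":0.03,"gripper":1.2},{"tx":0,"ty":0,"tz":0,"wx":0,"wy":0,"wz":0,"gripper":1.2}]'

```text
time_s: 8.28
ee_pos: [0.5556, 0.0616, 0.1801]
eef_rot: [0.999, -0.047, 0.0, 0.001]
ft_force: [2.2, -2.9, 7.5]
finger_gap: 0.0151
```

```bash
python3 -c "
from h import *
rel(.5531,.0615,.184,.265)"
```

```text
t 8.28 pos [0.5556 0.0616 0.1801] yaw -0.094 tilt [ 0.    -0.001 -1.   ] F [ 2.2 -2.9  7.5] T [-0.83 -0.71  0.01] gap 0.0151
shift cm [-0.25  0.03 -0.39] wz -0.359 q6 1.08
```

Emit:
send_rows --targets '[{"tx":0,"ty":0,"tz":0,"wx":0,"wy":0,"wz":0.03,"gripper":1.2},{"tx":0,"ty":0,"tz":0,"wx":0,"wy":0,"wz":0.03,"gripper":1.2},{"tx":0,"ty":0,"tz":0,"wx":0,"wy":0,"wz":0.03,"gripper":1.2},{"tx":0,"ty":0,"tz":0,"wx":0,"wy":0,"wz":0.03,"gripper":1.2},{"tx":0,"ty":0,"tz":0,"wx":0,"wy":0,"wz":0,"gripper":1.2}]'

```text
time_s: 8.9
ee_pos: [0.5555, 0.0615, 0.1785]
eef_rot: [0.994, -0.107, -0.0, 0.001]
ft_force: [5.0, -2.7, 2.5]
finger_gap: 0.0149
```

```bash
python3 -c "
from h import *
rel(.5531,.0615,.184,.265)"
```

```text
t 8.9 pos [0.5555 0.0615 0.1785] yaw -0.215 tilt [-0.001 -0.001 -1.   ] F [ 5.  -2.7  2.5] T [-1.2  -1.56 -0.05] gap 0.0149
shift cm [-0.23  0.05 -0.55] wz -0.48 q6 0.96
```

The push fell to 2.5 N and the knob dropped 1.6 mm, so it is in mesh. Relieving the side force a little and easing down 5 mm without turning.

Emit:
send_rows --targets '[{"tx":0.12,"ty":0.02,"tz":0.1,"wx":0,"wy":0,"wz":0,"gripper":1.2},{"tx":0,"ty":0,"tz":0.1,"wx":0,"wy":0,"wz":0,"gripper":1.2},{"tx":0,"ty":0,"tz":0.1,"wx":0,"wy":0,"wz":0,"gripper":1.2},{"tx":0,"ty":0,"tz":0.1,"wx":0,"wy":0,"wz":0,"gripper":1.2},{"tx":0,"ty":0,"tz":0.1,"wx":0,"wy":0,"wz":0,"gripper":1.2}]'

```text
time_s: 9.52
ee_pos: [0.5557, 0.0614, 0.1734]
eef_rot: [0.994, -0.107, -0.001, 0.0]
ft_force: [-0.2, -3.7, 1.6]
finger_gap: 0.0149
```

```bash
python3 -c "
from h import *
rel(.5531,.0615,.165,.265)"
```

```text
t 9.53 pos [0.5557 0.0614 0.1734] yaw -0.214 tilt [-0.003 -0.001 -1.   ] F [-0.2 -3.7  1.6] T [-0.86  0.07 -0.04] gap 0.0149
shift cm [-0.25  0.05  0.84] wz -0.479 q6 0.96
```

Now 5 mm lower with only 1.6 N of push. Continuing, slower near the stop.

Emit:
send_rows --targets '[{"tx":0,"ty":0.06,"tz":0.15,"wx":0,"wy":0,"wz":0,"gripper":1.2},{"tx":0,"ty":0,"tz":0.15,"wx":0,"wy":0,"wz":0,"gripper":1.2},{"tx":0,"ty":0,"tz":0.15,"wx":0,"wy":0,"wz":0,"gripper":1.2},{"tx":0,"ty":0,"tz":0.15,"wx":0,"wy":0,"wz":0,"gripper":1.2},{"tx":0,"ty":0,"tz":0.05,"wx":0,"wy":0,"wz":0,"gripper":1.2}]'

```text
time_s: 10.15
ee_pos: [0.5558, 0.0613, 0.167]
eef_rot: [0.994, -0.107, -0.001, 0.0]
ft_force: [-5.1, 1.0, 2.4]
finger_gap: 0.0155
```

```bash
python3 -c "
from h import *
rel(.5531,.0615,.165,.265)"
```

```text
t 10.15 pos [0.5558 0.0613 0.167 ] yaw -0.214 tilt [-0.002  0.    -1.   ] F [-5.1  1.   2.4] T [ 0.22  1.33 -0.05] gap 0.0155
shift cm [-0.27  0.03  0.2 ] wz -0.479 q6 0.96
```

Emit:
send_rows --targets '[{"tx":-0.13,"ty":0,"tz":0.05,"wx":0,"wy":0,"wz":0,"gripper":1.2},{"tx":0,"ty":0,"tz":0.05,"wx":0,"wy":0,"wz":0,"gripper":1.2},{"tx":0,"ty":0,"tz":0.05,"wx":0,"wy":0,"wz":0,"gripper":1.2},{"tx":0,"ty":0,"tz":0.05,"wx":0,"wy":0,"wz":0,"gripper":1.2},{"tx":0,"ty":0,"tz":0,"wx":0,"wy":0,"wz":0,"gripper":1.2}]'

```text
time_s: 10.78
ee_pos: [0.5558, 0.0613, 0.1669]
eef_rot: [0.994, -0.106, 0.001, -0.0]
ft_force: [-4.3, 0.1, 7.6]
finger_gap: 0.0153
```

```bash
python3 -c "
from h import *
rel(.5531,.0615,.165,.265)"
```

```text
t 10.78 pos [0.5558 0.0613 0.1669] yaw -0.213 tilt [ 0.002 -0.    -1.   ] F [-4.3  0.1  7.6] T [-0.24  1.26 -0.04] gap 0.0153
shift cm [-0.27  0.04  0.19] wz -0.478 q6 0.96
```

Motion stopped at z = 0.167 with 7.6 N, about 20 mm below the start. Checking by camera whether the red stem is hidden.

```bash
python3 -c "
from h import *
for n in C: cv2.imwrite(f'pics/{n}3.png',ctrl.snapshot(n)[:,:,::-1])
a=cv2.imread('pics/side3.png')[180:250,250:340]
cv2.imwrite('pics/z3.png',cv2.resize(a,None,fx=8,fy=8,interpolation=cv2.INTER_CUBIC))
"
```

```text
(no output)
```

View pics/z3.png

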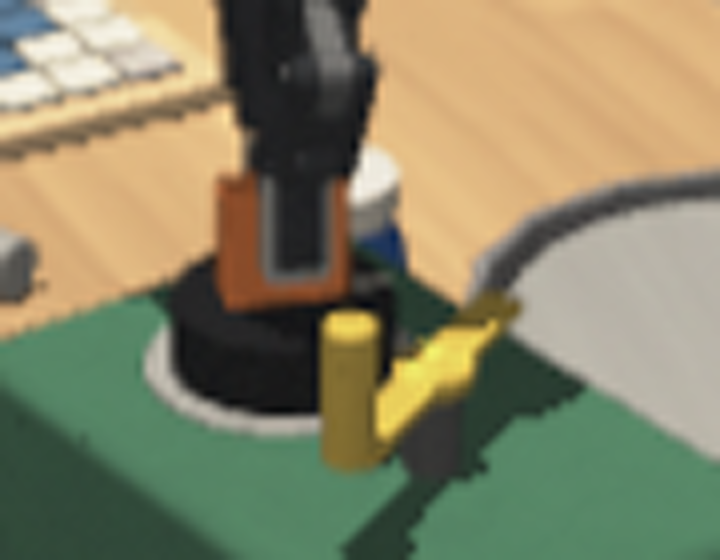

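The red stem is hidden and the drum sits on the ring. I'll quantify the drop from the drum's left edge, side0 against side3.

```bash
python3 - <<'E'
from h import *
a=cv2.imread("pics/side0.png",0).astype(np.float32);b=cv2.imread("pics/side3.png",0).astype(np.float32)
e=[proj("side",(.5545,.062,.1755+d-.013)) for d in (0,-.02,-.022)]; print(np.round(e,2))
# bottom edge of drum left part + left edge : column profile dark->bright
for x in (272,273,274,276,278):
    r=[]
    for im in (a,b):
        col=im[195:240,x]; r.append(np.round(col).astype(int))
    print(x,"\n",r[0],"\n",r[1])
E
```

```text
[[285.4  213.77]
 [285.39 220.72]
 [285.39 221.41]]
272 
 [160 190 191 190 187 186 184 185 184 182 183 144  82  47  36  36  35  31
  26  24  23  22  25  23  35  79 151 176 177 178 179 179 179 177 176 174
 138 109 112 113 113 114 113 110 110] 
 [166 195 195 194 192 191 189 190 188 187 187 188 188 187 185 182 181 181
 152  95  49  38  37  37  35  29  23  25  23  25  31  46  86 131 170 178
 142 113 115 116 116 116 115 114 113]
273 
 [184 188 190 191 190 187 186 184 185 183 153  91  42  37  36  35  37  34
  29  24  23  24  24  26  24  32  79 100 104 105 106 105 154 176 178 179
 149 116 112 112 113 112 112 110 110] 
 [189 193 195 196 194 192 190 189 189 188 187 187 188 188 186 185 183 151
  94  48  39  38  37  38  37  32  25  24  25  25  25  23  31  69 153 184
 153 120 115 116 116 115 115 114 114]
274 
 [190 188 190 191 192 190 188 186 186 155  94  48  37  36  37  37  37  36
  35  27  21  24  24  21  23  23  30  56  73  78  79  78  95 152 178 180
 164 127 111 113 113 111 111 111 111] 
 [194 194 194 196 195 195 193 190 190 189 188 186 186 187 187 186 185 132
  48  38  38  37  38  38  38  37  29  25  25  23  26  26  24  32 101 164
 169 132 114 116 115 114 115 114 114]
276 
 [196 192 189 190 191 192 191 190 189 134  48  36  37  37  38  37  38  37
  36  34  26  23  24  25  23  23  24  27  55  74  78  78  77  78  78 149
 178 163 131 112 112 111 112 111 112] 
 [201 196 194 195 196 196 197 181 171 170 170 169 167 165 166 165 118  44
  41  46  41  36  38  39  38  37  37  31  26  26  26  23  22  24  24 122
 172 168 135 114 115 115 115 115 114]
278 
 [192 164 121  89  94  95  95  95  95  91  87  87  87  87  86  68  45  36
  37  36  30  23  25  23  25  23  22  25  24  37  45  53  72  78  78  95
 156 179 142 110 111 111 112 113 112] 
 [208 203 199 196 195 196 166 107  83  90  89  87  87  87  89  93  93  93
  93  93  92  91  91  67  38  39  37  38  28  24  23  24  26  24  25  31
 123 172 146 113 115 115 115 115 115]
```

Emit:
send_rows --targets '[{"tx":-0.08,"ty":0,"tz":0.05,"wx":0,"wy":0,"wz":0,"gripper":1.2},{"tx":0,"ty":0,"tz":0.05,"wx":0,"wy":0,"wz":0,"gripper":1.2},{"tx":0,"ty":0,"tz":0,"wx":0,"wy":0,"wz":0,"gripper":1.2},{"tx":0,"ty":0,"tz":0,"wx":0,"wy":0,"wz":0,"gripper":1.2},{"tx":0,"ty":0,"tz":0,"wx":0,"wy":0,"wz":0,"gripper":1.2}]'

```text
time_s: 11.5
ee_pos: [0.5557, 0.0614, 0.1669]
eef_rot: [0.994, -0.106, 0.002, 0.0]
ft_force: [-4.0, -1.7, 9.8]
finger_gap: 0.0148
```

```bash
python3 -c "
from h import *
rel(.5531,.0615,.165,.265)"
```

```text
t 11.5 pos [0.5557 0.0614 0.1669] yaw -0.213 tilt [ 0.004 -0.    -1.   ] F [-4.  -1.7  9.8] T [-0.48  1.23 -0.02] gap 0.0148
shift cm [-0.26  0.04  0.19] wz -0.478 q6 0.96
```

z does not change under 9.8 N, so this is a hard stop: the knob is home. Releasing and rising.

Emit:
send_rows --targets '[{"tx":0,"ty":0,"tz":-0.1,"wx":0,"wy":0,"wz":0,"gripper":3},{"tx":0,"ty":0,"tz":0,"wx":0,"wy":0,"wz":0,"gripper":4.5},{"tx":0,"ty":0,"tz":0,"wx":0,"wy":0,"wz":0,"gripper":4.5},{"tx":0,"ty":0,"tz":-1.5,"wx":0,"wy":0,"wz":0,"gripper":4.5},{"tx":0,"ty":0,"tz":-3,"wx":0,"wy":0,"wz":0,"gripper":4.5}]'

```text
time_s: 12.12
ee_pos: [0.5541, 0.0614, 0.2105]
eef_rot: [0.994, -0.107, -0.001, 0.001]
ft_force: [0.9, 0.5, 0.6]
finger_gap: 0.045
```

Emit:
send_rows --targets '[{"tx":-2,"ty":4,"tz":-3,"wx":0,"wy":0,"wz":0,"gripper":4.5},{"tx":-2,"ty":4,"tz":-2,"wx":0,"wy":0,"wz":0,"gripper":4.5},{"tx":-2,"ty":4,"tz":0,"wx":0,"wy":0,"wz":0,"gripper":4.5},{"tx":-2,"ty":4,"tz":0,"wx":0,"wy":0,"wz":0,"gripper":4.5},{"tx":-2,"ty":2,"tz":0,"wx":0,"wy":0,"wz":0,"gripper":4.5}]'

```text
time_s: 12.75
ee_pos: [0.4177, -0.0944, 0.2616]
eef_rot: [0.994, -0.107, 0.001, -0.0]
ft_force: [0.2, -0.3, -0.2]
finger_gap: 0.0455
```

```bash
python3 -c "
from h import *
rel(.5242,-.0451,.24,-.2)
for n in C: cv2.imwrite(f'pics/{n}4.png',ctrl.snapshot(n)[:,:,::-1])
a=cv2.imread('pics/side4.png')[150:270,230:370]; b=cv2.imread('pics/top4.png')[140:260,230:370]
cv2.imwrite('pics/z4.png',cv2.resize(np.hstack([a,b]),None,fx=2.8,fy=2.8,interpolation=cv2.INTER_CUBIC))
"
```

```text
t 12.75 pos [ 0.4177 -0.0944  0.2616] yaw -0.215 tilt [ 0.002 -0.    -1.   ] F [ 0.2 -0.3 -0.2] T [-0.01  0.05 -0.02] gap 0.0455
shift cm [ 9.35 -7.09  2.18] wz -0.015 q6 1.2
```

View pics/z4.png

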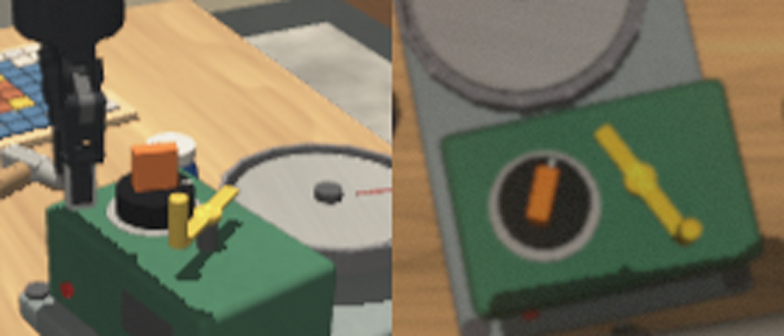

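The knob is down: no red stem, bar at (155,165) in the side crop. The lever is unmoved. Refit the bar height, and the peg and drum positions.

```bash
python3 - <<'E'
from h import *
im={n:cv2.imread(f"pics/{n}4.png")[:,:,::-1].copy() for n in C}
mo={"side":hsvmask(im["side"],(3,120,90),(16,255,255),(270,195,302,225)),"top":hsvmask(im["top"],(3,120,80),(18,255,255),(272,185,296,226))}
print([m.sum() for m in mo.values()],"bar",*[np.round(v,4) for v in fit(box,np.array([.5545,.0615,.194,-.21]),mo,np.array([.004,.004,.004,.1]))])
# stem/edges: compare to side3
a=cv2.imread("pics/side3.png",0).astype(int);b=cv2.imread("pics/side4.png",0).astype(int)
for x in (272,274): print(a[208:234,x],b[208:234,x])
E
```

```text
[np.float64(277.0), np.float64(179.0)] bar [ 0.553   0.0619  0.1966 -0.232 ] 0.2437
[187 185 182 181 181 152  95  49  38  37  37  35  29  23  25  23  25  31
  46  86 131 170 178 142 113 115] [192 190 188 185 185 156 100  55  41  39  38  34  29  25  25  23  25  32
  46  88 136 174 184 146 116 118]
[187 187 186 185 132  48  38  38  37  38  38  38  37  29  25  25  23  26
  26  24  32 101 164 169 132 114] [192 192 190 190 136  49  39  39  40  40  39  39  37  30  26  27  25  25
  25  26  31 103 169 173 135 118]
```

The bar fit drops 0.2186 → 0.1966, which is 22.0 mm, so the knob is fully home. Now moving over the peg, then turning the jaws to close along the lever's tangent (yaw −2.50).

Emit:
send_rows --targets '[{"tx":4.7,"ty":-3.5,"tz":0,"wx":0,"wy":0,"wz":0,"gripper":4.5},{"tx":4.65,"ty":-3.6,"tz":0,"wx":0,"wy":0,"wz":0,"gripper":4.5},{"tx":0,"ty":0,"tz":0,"wx":0,"wy":0,"wz":0.17,"gripper":4.5},{"tx":0,"ty":0,"tz":0,"wx":0,"wy":0,"wz":0.17,"gripper":4.5},{"tx":0,"ty":0,"tz":0,"wx":0,"wy":0,"wz":0.17,"gripper":4.5}]'

```text
time_s: 13.48
ee_pos: [0.5261, -0.0428, 0.2608]
eef_rot: [0.934, -0.356, 0.0, -0.0]
ft_force: [0.1, 0.7, -0.6]
finger_gap: 0.0453
```

Emit:
send_rows --targets '[{"tx":0,"ty":0,"tz":0,"wx":0,"wy":0,"wz":0.18,"gripper":4.5},{"tx":0,"ty":0,"tz":0,"wx":0,"wy":0,"wz":0.18,"gripper":4.5},{"tx":0,"ty":0,"tz":0,"wx":0,"wy":0,"wz":0.18,"gripper":4.5},{"tx":0,"ty":0,"tz":0,"wx":0,"wy":0,"wz":0.18,"gripper":4.5},{"tx":0,"ty":0,"tz":0,"wx":0,"wy":0,"wz":0.18,"gripper":4.5}]'

```text
time_s: 14.1
ee_pos: [0.526, -0.043, 0.2611]
eef_rot: [-0.686, 0.727, -0.0, 0.0]
ft_force: [-0.3, -0.2, -0.0]
finger_gap: 0.045
```

Emit:
send_rows --targets '[{"tx":0,"ty":0,"tz":0,"wx":0,"wy":0,"wz":0.18,"gripper":4.5},{"tx":0,"ty":0,"tz":0,"wx":0,"wy":0,"wz":0.18,"gripper":4.5},{"tx":0,"ty":0,"tz":0,"wx":0,"wy":0,"wz":0.18,"gripper":4.5},{"tx":0,"ty":0,"tz":0,"wx":0,"wy":0,"wz":0.18,"gripper":4.5},{"tx":0,"ty":0,"tz":0,"wx":0,"wy":0,"wz":0.16,"gripper":4.5}]'

```text
time_s: 14.72
ee_pos: [0.526, -0.043, 0.2611]
eef_rot: [-0.311, 0.95, -0.0, 0.001]
ft_force: [0.3, -1.4, 0.3]
finger_gap: 0.045
```

```bash
python3 -c "
from h import *
rel(.5242,-.0451,.175,-2.503)
for n in C: cv2.imwrite(f'pics/{n}5.png',ctrl.snapshot(n)[:,:,::-1])
a=cv2.imread('pics/side5.png')[150:270,230:370]; b=cv2.imread('pics/top5.png')[140:260,230:370]
cv2.imwrite('pics/z5.png',cv2.resize(np.hstack([a,b]),None,fx=2.8,fy=2.8,interpolation=cv2.INTER_CUBIC))
"
```

```text
t 14.72 pos [ 0.526  -0.043   0.2611] yaw -2.509 tilt [ 0.001 -0.    -1.   ] F [ 0.3 -1.4  0.3] T [ 0.   -0.   -0.02] gap 0.045
shift cm [ 0.27 -0.06  8.61] wz -0.006 q6 -1.16
```

View pics/z5.png

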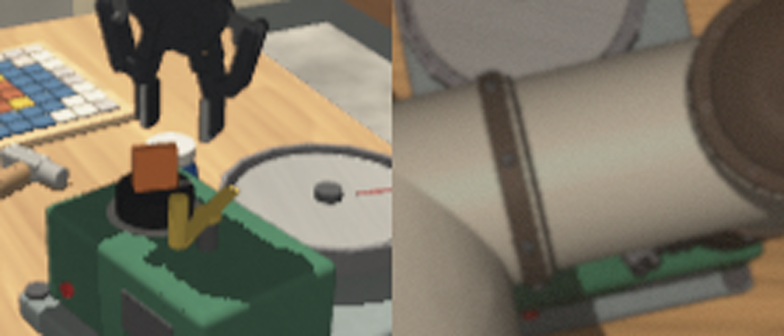

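The fingers straddle above the peg at (177,215) in the side crop. Descending, then closing.

Emit:
send_rows --targets '[{"tx":0.25,"ty":0,"tz":2,"wx":0,"wy":0,"wz":0,"gripper":4.5},{"tx":0,"ty":0,"tz":2.5,"wx":0,"wy":0,"wz":0,"gripper":4.5},{"tx":0,"ty":0,"tz":2.5,"wx":0,"wy":0,"wz":0,"gripper":4.5},{"tx":0,"ty":0,"tz":1.4,"wx":0,"wy":0,"wz":0,"gripper":4.5},{"tx":0,"ty":0,"tz":0,"wx":0,"wy":0,"wz":0,"gripper":4}]' --force 25

```text
time_s: 15.45
ee_pos: [0.523, -0.045, 0.1758]
eef_rot: [-0.314, 0.949, 0.0, -0.001]
ft_force: [0.3, -0.3, 0.6]
finger_gap: 0.0397
```

```bash
python3 -c "
from h import *
rel(.5242,-.0451,.177,-2.503)
for n in ['side']: cv2.imwrite(f'pics/{n}6.png',ctrl.snapshot(n)[:,:,::-1])
a=cv2.imread('pics/side6.png')[170:260,240:350]
cv2.imwrite('pics/z6.png',cv2.resize(a,None,fx=6,fy=6,interpolation=cv2.INTER_CUBIC))
"
```

```text
t 15.45 pos [ 0.523  -0.045   0.1758] yaw -2.502 tilt [-0.002 -0.001 -1.   ] F [ 0.3 -0.3  0.6] T [ 0.01 -0.04 -0.02] gap 0.0397
shift cm [-0.09 -0.08 -0.12] wz 0.001 q6 -1.16
```

View pics/z6.png

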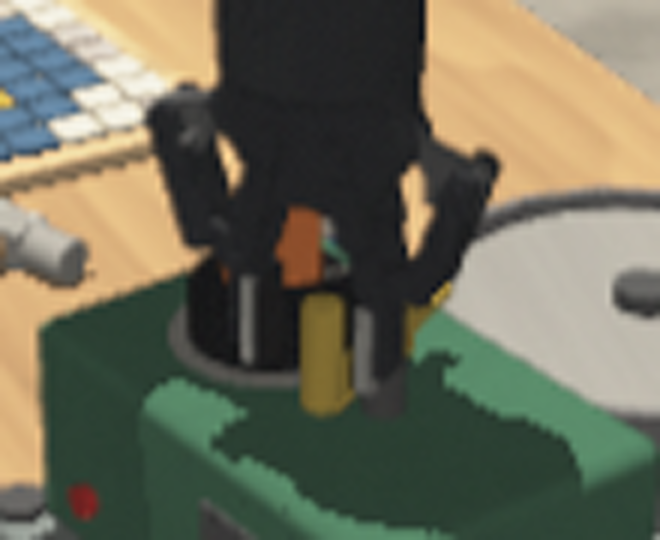

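The peg at (322,350) stands between the pads at (247) and (367), slightly nearer the right one. Nudging 1.5 mm and closing gently.

Emit:
send_rows --targets '[{"tx":0,"ty":-0.15,"tz":0,"wx":0,"wy":0,"wz":0,"gripper":3},{"tx":0,"ty":0,"tz":0,"wx":0,"wy":0,"wz":0,"gripper":1.2},{"tx":0,"ty":0,"tz":0,"wx":0,"wy":0,"wz":0,"gripper":1.2},{"tx":0,"ty":0,"tz":0,"wx":0,"wy":0,"wz":0,"gripper":1.2},{"tx":0,"ty":0,"tz":0,"wx":0,"wy":0,"wz":0,"gripper":1.2}]' --force 25

```text
time_s: 16.12
ee_pos: [0.5245, -0.0463, 0.1774]
eef_rot: [-0.314, 0.95, -0.0, 0.001]
ft_force: [-0.8, 0.2, 5.9]
finger_gap: 0.0151
```

```bash
python3 -c "
from h import *
rel(.5242,-.0451,.177,-2.503)
# arc plan: about pivot estimate
o=ctrl.get_obs();p=o['ee_pos'][:2]
for pv in [(.5681,-.0125),(.5690,-.0125)]:
  d=p-np.array(pv);print('r',np.hypot(*d),'ang',np.arctan2(d[1],d[0]))
"
```

```text
t 16.12 pos [ 0.5245 -0.0463  0.1774] yaw -2.503 tilt [ 0.002 -0.    -1.   ] F [-0.8  0.2  5.9] T [0.13 0.21 0.03] gap 0.0151
shift cm [-0.04  0.11  0.04] wz -0.0 q6 -1.15
r 0.05512174943966922 ang -2.482194275484689
r 0.05583579678347249 ang -2.492069414936694
```

Peg gripped. Swinging anticlockwise along the 55 mm arc, 0.1 rad per row.

Emit:
send_rows --targets '[{"tx":-0.03,"ty":-0.55,"tz":-0.1,"wx":0,"wy":0,"wz":-0.1,"gripper":1.2},{"tx":-0.03,"ty":-0.55,"tz":0,"wx":0,"wy":0,"wz":-0.1,"gripper":1.2},{"tx":-0.03,"ty":-0.55,"tz":0,"wx":0,"wy":0,"wz":-0.1,"gripper":1.2},{"tx":-0.03,"ty":-0.55,"tz":0,"wx":0,"wy":0,"wz":-0.1,"gripper":1.2},{"tx":-0.03,"ty":-0.55,"tz":0,"wx":0,"wy":0,"wz":-0.1,"gripper":1.2}]'

```text
time_s: 16.75
ee_pos: [0.546, -0.0634, 0.1775]
eef_rot: [-0.54, 0.842, -0.0, 0.001]
ft_force: [1.1, -0.2, 1.8]
finger_gap: 0.0151
```

```bash
python3 -c "
from h import *
rel(.5242,-.0451,.177,-2.003)
o=ctrl.get_obs();p=o['ee_pos'][:2]
d=p-np.array([.5681,-.0125]);print('r',np.hypot(*d),'ang',np.arctan2(d[1],d[0]))
"
```

```text
t 16.75 pos [ 0.546  -0.0634  0.1775] yaw -2.001 tilt [ 0.002  0.    -1.   ] F [ 1.1 -0.2  1.8] T [ 0.2  -0.43 -0.14] gap 0.0151
shift cm [-0.75  2.74  0.04] wz 0.002 q6 -0.61
r 0.05547184518610413 ang -1.9813707929535134
```

Low forces and the radius still 55 mm. Continuing.

Emit:
send_rows --targets '[{"tx":-0.03,"ty":-0.55,"tz":0,"wx":0,"wy":0,"wz":-0.1,"gripper":1.2},{"tx":-0.03,"ty":-0.55,"tz":0,"wx":0,"wy":0,"wz":-0.1,"gripper":1.2},{"tx":-0.03,"ty":-0.55,"tz":0,"wx":0,"wy":0,"wz":-0.1,"gripper":1.2},{"tx":-0.03,"ty":-0.55,"tz":0,"wx":0,"wy":0,"wz":-0.1,"gripper":1.2},{"tx":-0.03,"ty":-0.55,"tz":0,"wx":0,"wy":0,"wz":-0.1,"gripper":1.2}]'

```text
time_s: 17.38
ee_pos: [0.5731, -0.0683, 0.1775]
eef_rot: [0.731, -0.682, 0.001, -0.001]
ft_force: [1.5, 0.6, 1.3]
finger_gap: 0.0151
```

```bash
python3 -c "
from h import *
rel(.5242,-.0451,.177,-2.003)
o=ctrl.get_obs();p=o['ee_pos'][:2]
d=p-np.array([.5681,-.0125]);print('r',np.hypot(*d),'ang',np.arctan2(d[1],d[0]))
"
```

```text
t 17.38 pos [ 0.5731 -0.0683  0.1775] yaw -1.501 tilt [ 0.002 -0.    -1.   ] F [1.5 0.6 1.3] T [-0.11 -0.62 -0.22] gap 0.0151
shift cm [-2.66  4.72  0.04] wz 0.502 q6 -0.09
r 0.05607287701599547 ang -1.4806286622510314
```

Now at about 1.0 rad. Easing onto the stop.

Emit:
send_rows --targets '[{"tx":-0.03,"ty":-0.4,"tz":0,"wx":0,"wy":0,"wz":-0.075,"gripper":1.2},{"tx":-0.03,"ty":-0.4,"tz":0,"wx":0,"wy":0,"wz":-0.075,"gripper":1.2},{"tx":-0.02,"ty":-0.3,"tz":0,"wx":0,"wy":0,"wz":-0.05,"gripper":1.2},{"tx":0,"ty":-0.1,"tz":0,"wx":0,"wy":0,"wz":-0.02,"gripper":1.2},{"tx":0,"ty":-0.1,"tz":0,"wx":0,"wy":0,"wz":0,"gripper":1.2}]'

```text
time_s: 18.0
ee_pos: [0.5813, -0.0666, 0.1773]
eef_rot: [0.801, -0.599, -0.003, 0.003]
ft_force: [-9.4, -3.0, 9.0]
finger_gap: 0.015
```

```bash
python3 -c "
from h import *
rel(.5242,-.0451,.177,-2.003)
o=ctrl.get_obs();p=o['ee_pos'][:2]
d=p-np.array([.5681,-.0125]);print('r',np.hypot(*d),'ang',np.arctan2(d[1],d[0]))
"
```

```text
t 18.0 pos [ 0.5813 -0.0666  0.1773] yaw -1.285 tilt [-0.008 -0.002 -1.   ] F [-9.4 -3.   9. ] T [-0.61  2.3  -0.03] gap 0.015
shift cm [-3.67  4.87  0.08] wz 0.718 q6 0.12
r 0.05569018792394625 ang -1.330810029746039
```

Emit:
send_rows --targets '[{"tx":0,"ty":-0.1,"tz":-0.1,"wx":0,"wy":0,"wz":0,"gripper":1.2},{"tx":0,"ty":-0.1,"tz":0,"wx":0,"wy":0,"wz":0,"gripper":1.2},{"tx":0,"ty":0,"tz":0,"wx":0,"wy":0,"wz":0,"gripper":1.2},{"tx":0,"ty":0,"tz":0,"wx":0,"wy":0,"wz":0,"gripper":1.2},{"tx":0,"ty":0,"tz":0,"wx":0,"wy":0,"wz":0,"gripper":1.2}]'

```text
time_s: 18.62
ee_pos: [0.5813, -0.0665, 0.1774]
eef_rot: [0.8, -0.599, -0.004, 0.005]
ft_force: [-9.7, -3.4, 6.8]
finger_gap: 0.0152
```

```bash
python3 -c "
from h import *
rel(.5242,-.0451,.177,-2.003)
o=ctrl.get_obs();p=o['ee_pos'][:2]
d=p-np.array([.5681,-.0125]);print('r',np.hypot(*d),'ang',np.arctan2(d[1],d[0]))
for n in C: cv2.imwrite(f'pics/{n}7.png',ctrl.snapshot(n)[:,:,::-1])
a=cv2.imread('pics/side7.png')[150:270,230:370]; b=cv2.imread('pics/top7.png')[140:260,230:370]
cv2.imwrite('pics/z7.png',cv2.resize(np.hstack([a,b]),None,fx=2.8,fy=2.8,interpolation=cv2.INTER_CUBIC))
"
```

```text
t 18.62 pos [ 0.5813 -0.0665  0.1774] yaw -1.285 tilt [-0.013 -0.002 -1.   ] F [-9.7 -3.4  6.8] T [-0.93  2.69 -0.05] gap 0.0152
shift cm [-3.66  4.88  0.1 ] wz 0.718 q6 0.12
r 0.055626249320152234 ang -1.3305436747249635
```

View pics/z7.png

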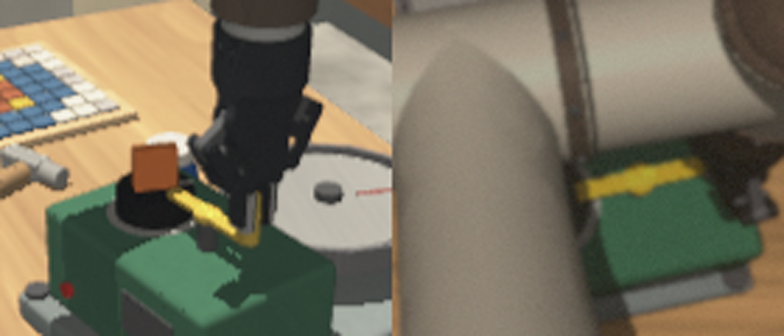

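The tongue lies over the drum rim (side crop (175,195)) and the lever doesn't move with more push, so it is at the stop. Releasing and retreating.

Emit:
send_rows --targets '[{"tx":0,"ty":0.2,"tz":0,"wx":0,"wy":0,"wz":0,"gripper":1.2},{"tx":0,"ty":0,"tz":0,"wx":0,"wy":0,"wz":0,"gripper":3},{"tx":0,"ty":0,"tz":0,"wx":0,"wy":0,"wz":0,"gripper":4.5},{"tx":0,"ty":0,"tz":0,"wx":0,"wy":0,"wz":0,"gripper":4.5},{"tx":0,"ty":0,"tz":-0.5,"wx":0,"wy":0,"wz":0,"gripper":4.5}]'

```text
time_s: 19.35
ee_pos: [0.5846, -0.0653, 0.1831]
eef_rot: [0.801, -0.599, -0.0, 0.0]
ft_force: [-1.0, 0.2, 0.4]
finger_gap: 0.0448
```

Emit:
send_rows --targets '[{"tx":0,"ty":0,"tz":-2,"wx":0,"wy":0,"wz":0,"gripper":4.5},{"tx":0,"ty":0,"tz":-3,"wx":0,"wy":0,"wz":0,"gripper":4.5},{"tx":0,"ty":0,"tz":-3,"wx":0,"wy":0,"wz":0,"gripper":4.5},{"tx":0,"ty":4,"tz":-1,"wx":0,"wy":0,"wz":0,"gripper":4.5},{"tx":0,"ty":4,"tz":0,"wx":0,"wy":0,"wz":0,"gripper":4.5}]'

```text
time_s: 19.98
ee_pos: [0.5079, -0.0881, 0.2747]
eef_rot: [0.801, -0.599, 0.001, -0.001]
ft_force: [-0.6, 0.0, 0.7]
finger_gap: 0.0452
```

Emit:
send_rows --targets '[{"tx":4,"ty":4,"tz":0,"wx":0,"wy":0,"wz":0,"gripper":4.5},{"tx":4,"ty":4,"tz":0,"wx":0,"wy":0,"wz":0,"gripper":4.5},{"tx":4,"ty":1,"tz":0,"wx":0,"wy":0,"wz":0,"gripper":4.5},{"tx":4,"ty":0,"tz":0,"wx":0,"wy":0,"wz":0,"gripper":4.5},{"tx":0,"ty":0,"tz":0,"wx":0,"wy":0,"wz":0,"gripper":4.5}]'

```text
time_s: 20.6
ee_pos: [0.4672, -0.2689, 0.2732]
eef_rot: [0.8, -0.6, 0.0, 0.0]
ft_force: [-0.3, 0.2, -0.1]
finger_gap: 0.0452
```

```bash
python3 -c "
from h import *
rel(.5242,-.0451,.177,-2.003)
for n in C: cv2.imwrite(f'pics/{n}8.png',ctrl.snapshot(n)[:,:,::-1])
a=cv2.imread('pics/side8.png')[150:270,230:370]; b=cv2.imread('pics/top8.png')[140:260,230:370]
cv2.imwrite('pics/z8.png',cv2.resize(np.hstack([a,b]),None,fx=2.8,fy=2.8,interpolation=cv2.INTER_CUBIC))
cv2.imwrite('pics/f8.png',cv2.resize(np.hstack([cv2.imread('pics/side8.png'),cv2.imread('pics/top8.png')]),(800,300)))
"
```

```text
t 20.6 pos [ 0.4672 -0.2689  0.2732] yaw -1.287 tilt [-0. -0. -1.] F [-0.3  0.2 -0.1] T [0.04 0.04 0.01] gap 0.0452
shift cm [-19.89 -11.73   9.62] wz 0.716 q6 0.5
```

View pics/z8.png

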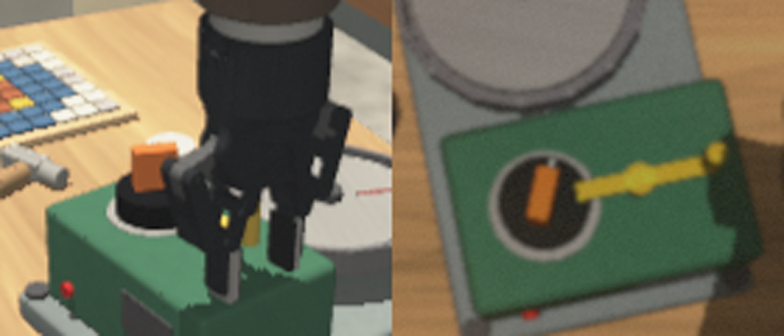

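View pics/f8.png

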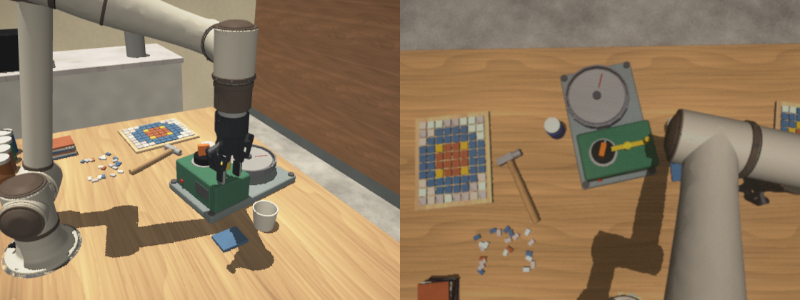

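The tongue lies over the knob rim at (590,190) in the top crop, the peg points away, the knob is down and the gripper is clear. Checking the lever angle and the bystanders numerically.

```bash
python3 - <<'E'
from h import *
def ang(f,b):
    im=cv2.imread(f)[:,:,::-1].copy(); m=hsvmask(im,(20,110,80),(35,255,255),b); ys,xs=np.nonzero(m)
    p=np.array([onz("top",(x,y),.165)[:2] for x,y in zip(xs,ys)]); l=cv2.fitLine(p.astype(np.float32)*1000,cv2.DIST_HUBER,0,.1,.01).ravel()
    return np.arctan2(l[1],l[0]),len(xs)
a,b=ang("pics/top0.png",(300,180,345,232)),ang("pics/top8.png",(290,185,345,215)); print(a,b,(b[0]-a[0])%np.pi)
T0=lambda x,y:np.array([x/5-.4+200,y/5-.4+150]);T8=lambda x,y:np.array([x/2.8-.3+230,y/2.8-.3+140])-np.array([140,0])*0
f=lambda x,y:np.array([(x-392)/2.8-.3+230,y/2.8-.3+140])
def d(a,b,c=.165): v=onz("top",a,c)-onz("top",b,c); return np.arctan2(v[1],v[0])
print("tongue-pivot",(d(f(580,192),f(641,179))-d(T0(527,185),T0(594,268)))%(2*np.pi))
for n in C:
  for t in ["jar_mid","chisel_hammer","slab_tile","tess_cup"]:
    r=ctrl.place_of(n,t); print(n,t,[(np.round(x['location'],1).tolist(),round(x['conf'],2)) for x in r[:1]])
E
```

```text
(np.float32(0.6811449), 444) (np.float32(-1.3399938), 409) 1.1204541
tongue-pivot 1.1196334879438945
side jar_mid [([288.1, 214.9], 0.39)]
side chisel_hammer [([217.7, 228.4], 0.82)]
side slab_tile [([322.0, 333.8], 0.68)]
side tess_cup [([366.8, 315.9], 0.73)]
top jar_mid [([285.4, 221.6], 0.59)]
top chisel_hammer [([169.0, 264.2], 0.59)]
top slab_tile [([391.8, 236.5], 0.66)]
top tess_cup [([347.2, 197.4], 0.37)]
```

The change measures 1.12 rad, but the tall peg biases that fit. I'll refine using only flat-arm pixels, and compare with the pivot→spindle direction, which the tongue must match when locked.

```bash
python3 - <<'E'
from h import *
from scipy.optimize import minimize
pv0=np.array([.5681,-.0125])
# model: silhouette of arm in top view: bars tongue 49mm & handle side to 40 mm, ~ measure by principal axis of pixels within 12..47mm of pivot on tongue side and 12..38 on handle side
for f,b,g in (("pics/top0.png",(300,180,345,232),.68),("pics/top8.png",(285,185,345,215),-1.34)):
    im=cv2.imread(f)[:,:,::-1].copy(); m=hsvmask(im,(20,110,80),(35,255,255),b); ys,xs=np.nonzero(m)
    p=np.array([onz("top",(x,y),.165)[:2] for x,y in zip(xs,ys)])-pv0
    t=-np.array([np.cos(g),np.sin(g)]); 
    if g>0: t=-t
    for _ in range(5):
        s=p@t; k=(s>.012)&(s<.047)
        h=(s<-.012)&(s>-.036); A,B=p[k].mean(0),p[h].mean(0); t=(A-B)/np.linalg.norm(A-B)
    print(f,"tongue dir",np.arctan2(t[1],t[0]),"pivot est",pv0+A-t*(A-B).dot(t)*0, k.sum(),h.sum(),"line offset of pivot mm",1000*np.cross(t,A))
    # pivot->spindle
print([np.arctan2(y+.0125,x-.5681) for x,y in ((.5531,.0615),(.5555,.0615),(.5545,.062))])
E
```

```text
pics/top0.png tongue dir 0.6388608069512172 pivot est [0.59140313 0.00538169] 124 87 line offset of pivot mm 0.4597655474978223
pics/top8.png tongue dir 1.7736671935870334 pivot est [0.56234014 0.01642426] 123 84 line offset of pivot mm -0.1859838374308623
[np.float64(1.770789283401078), np.float64(1.7394491510583427), np.float64(1.751358459987125)]<stdin>:13: DeprecationWarning: Arrays of 2-dimensional vectors are deprecated. Use arrays of 3-dimensional vectors instead. (deprecated in NumPy 2.0)
```

The tongue direction is 1.774 rad and pivot→spindle is 1.74–1.77 rad, so the lever is at its locked position. The hammer, tile and cup read within about 3 px of their start in the side view. The jar network answers are false hits on the casing, but the picture shows the jar where it was. Handing in.

```bash
python3 - <<'E'
from h import *
a=cv2.imread("pics/top0.png")[155:205,195:235].astype(int);b=cv2.imread("pics/top8.png")[155:205,195:235].astype(int);print("jar diff",abs(a-b).mean())
a=cv2.imread("pics/side0.png")[280:325,350:395].astype(int);b=cv2.imread("pics/side8.png")[280:325,350:395].astype(int);print("cup diff",abs(a-b).mean())
print(ctrl.close_job())
E
```

```text
jar diff 6.202333333333334
cup diff 17.26551440329218
the job is handed in; nothing more can be done
None
```

The machine is in low gear with the lock lever over the knob, and the job is handed in. No verdict is reported, so this rests on my own checks.

**Knob:** I gripped the orange bar and eased it down until the teeth touched, at about 8–9 N. I then turned it one way in four 0.12 rad steps; a gap came round in the fourth, so no turn back was needed. The push fell to 2.5 N and I pressed the knob to a hard stop. The highest push I read was 9.8 N; force is reported only at the end of each move, so brief peaks between readings would not show.
- **Depth:** The camera fit gave a 22.0 mm drop and the red stem is hidden. The gripper's own travel read only 20.0 mm, which disagrees. I went with the camera figure because the knob did not move further under 9.8 N.

**Lock lever:** I gripped the peg, swung it along its arc until it stopped against about 10 N, then let go and backed away.
- **Angle:** After release the tongue points at the spindle within about 0.03 rad, as it should when locked. The change in angle measured only about 1.12–1.15 rad against the 1.22 rad nominal. That is above the 1.1 rad limit but by a small margin; I think the lever started slightly off zero.

**Bystanders:**
- **Hammer and tile:** both read within about 2 px of their starting places in the side view.
- **Jar:** it looks unmoved, judged from the picture only, because the networks mistook the casing for it.
- **Cup:** it read within about 3 px in the side view. Its picture patch changed more than the jar's (17 against 6), which I put down to the arm's shadow but did not check further. The arm was hiding it from the top camera.

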